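# Swing the solder tray round to its fence

## Task

At the jeweller's finishing bench, find the brown metal solder tray that is held by an eye at one corner on a short bolted stud. Push its opposite corner round counter-clockwise (seen from above), about a quarter turn, until its long side lies flush along the low steel fence bolted to the bench; keep it flat on the bench, and leave the smaller spare tray where it is.

Things in the scene. Friction and masses are not known exactly. Their poses are not given: they have to be found in the camera images.
- tray: Loose open brown metal pan 150 x 100 mm, 30 high, walls 3, about 0.5 kg, an off-white brick (75 x 50, top 21 mm up) fixed inside. An eye plate (30 mm square, 5 to 12 mm up, 16 mm hole) at one corner sits on the stud. Origin: the hole's centre at bench height. In its axes the pan spans x 8 to 158 (long sides), y 8 to 108 mm; z up. Starts 69 to 100 degrees clockwise of its finish.
- tray_corner (a point): The tray's outer corner diagonally opposite the eye, at bench height: tray x = 158 mm, y = 108 mm. Its axes are the tray's.
- station: Dark steel stud and fence bolted to the bench. Origin: stud axis at bench height, z up. Stud 12 mm thick, its 21 mm round head (top 26 mm up) keeps the eye on. Fence: bar 22 mm high, spanning x 50 to 150, y 111 to 121 mm; it stops the tray. At the finish tray and station axes agree, the tray's y = 108 mm side at the fence. Small clutter stands at -x of the stud, up to 35 mm high.
- spare_tray: The loose spare tray, same metal and brick but smaller, 110 x 75 mm and 30 mm high, with no eye; long side along its x. Origin: centre of its underside. Leave it alone.
There are look-alikes about, which are no part of the job. What is shaped like the tray but green is not meant. What is shaped like the station but turquoise is not meant.

How it is judged:
At the end, for the whole second after the job is handed in: The tray lies flat and still on the bench, its eye within 12 mm of the stud, its long side along the fence within 10 degrees, its far corner over 70 mm from the stud towards the fence (station y). The spare tray has moved no more than 25 mm (angle between the x axis of tray and the x axis of station, either way round below 0.1745 rad and y of tray_corner in the frame of station above 0.07 m and horizontal distance between tray and station below 0.012 m and height (world z) of tray below 0.008 m and angle between tray's own z axis and vertical below 0.08 rad and linear speed of tray below 0.02 m/s); the robot touches nothing.
It fails at once if the spare tray is moved by more than 25 mm (distance of spare_tray from where it was at the start of the episode above 0.025 m).
It fails at once if the solder tray is tipped by more than 15 degrees (angle between tray's own z axis and vertical above 0.26 rad).
It also fails if it takes over 45 s, if anything falls off the work surface, if the arm or the gripper's body presses on something with over 40 N, if the wrist force passes 120 N, or if a joint passes its speed limit or range.

## Robot

A 7-joint arm with a two-finger parallel gripper is mounted at the origin on the work surface. World frame = base frame: x ahead of the robot, y to its left, z up, the work surface at z = 0. Lengths are in m, angles in rad, forces in N, time in s.
With the tool pointing down it reaches from about 0.425 to 0.875 m from the base axis. Payload 8.4 kg.
Tool frame: the origin (TCP) lies midway between the tips of the shut fingers; the grasp point (between the pads) lies 19 mm behind it (bot.hold_point_z is the distance from the TCP to the grasp point, in m); z points along the fingers, y is the line along which they close (so a half turn about z gives the same grasp; the last joint's range is limited). The gripper opens to 87 mm and grips with 3 to 60 N. Pads are 19 mm wide; open, the fingers measure 117 mm over their backs; the gripper's body (75 mm by 190 mm) begins 51 mm behind the grasp point.
Start: joints at [1.025, 0.333, 0.04, 1.465, -0.013, 1.343, -0.059], TCP at [0.281, -0.586, 0.223] pointing down, gripper open.
Joint ranges: [-2.58, 2.58], [-0.38, 2.09], [-1.3, 1.39], [0.25, 2.4], [-1.5, 4.64], [0.08, 2.09], [-2.65, 2.65]. Speed limits (rad/s): [2.22, 2.22, 2.79, 2.79, 3.14, 3.14, 3.14].

## Interface

Orientations are given as a 3x3 rotation matrix whose columns are the frame's x, y, z axes.
In Python, from workcell import sensors, optics, bot gives the robot as it stands. The module is installed in compiled form; this text tells all that it offers.
- The arm moves only by the tool servo_tool, never from a script. Its argument "targets" is one flat list of numbers, 5 for each row, row after row: the finger opening in mm, from 0 to 87, then the shift along the world's x, y, z in mm, then the turn about the world's z in degrees. In form: [hand, dx, dy, dz, turn, hand, dx, dy, dz, turn, ...]. A call has 1 to 12 rows; each row is the pose to reach, as a shift and turn from the pose commanded when the call began; what a row does not reach only later rows make up. A row lasts 1/10 s, in which the tool goes at most 50 mm and 8.59 degrees, less where a joint would pass 70% of its speed; a pose out of reach is approached as far as the arm can. A call with a gripper value outside its range is refused whole. The fingers move at their own pace and stop on an object; the grip force is fixed at half the most. Time passes only in rows, so rows that repeat a pose let the fingers close. It gives the time, the measured TCP pose, the force, the opening and the grip force at its end, in the units of the state.
- sensors.read_state(): the state, without advancing time (a new reading comes with each control period).
- optics.grab_frame(name): name is "scene" or "side" or "wrist"; returns the picture (420x560x3 uint8, blue, green, red); there is no depth.
- optics.get_calibration(name): a dict with "K" (3x3 intrinsics, pixels), "view" (4x4, takes a point from world to camera coordinates). Camera axes: x right, y down, z forward; pixel columns grow to the right and rows downward; lengths in m; the calibration is good to about 2 mm. A picture is of the moment at which its call begins: read the wrist's pose just before it. get_calibration takes no time and is no camera call; for the wrist camera it gives the pose at the moment of the call.
- bot.sign_off(): hands the job in; it is judged then, once.
The state is a dict: "clock": time; "joints": joint angles; "dq": joint speeds; "joint_torque": joint torques, N m; "position": TCP position; "ee_rot": TCP orientation; "contact_force": force on the tool from outside, world axes, zero at the start; "ft_torque": the same for the moment, N m; "grip_width": opening from 0.0 (shut) to 1.0 (fully open); "gripper_force": force on a finger pad.
Only numpy, scipy, OpenCV 4.12 (cv2) and the standard library are available. Lean on these libraries where they do the work, as an engineer would, in place of code of your own. Each camera call takes 0.05 s, during which the arm holds its last target. There are 200 camera calls.

## Working session

There is one attempt and no reset: what is moved stays moved. The work goes in short steps, Python scripts to look and compute and a tool call to move; the robot and the scene stay as the last step left them, time stands still between calls to the robot, and variables do not carry over. Pictures are saved under pics/ and viewed, at most 10 in all, crops included, and the job is handed in when it is done.

Besides the shell and the picture viewer there is one more tool, called after ">>>" in YAML: its name, and indented under it one key for each argument. servo_tool: Moves the arm, as the interface text tells. Its arguments: {"type":"object","properties":{"targets":{"type":"array"}},"required":["targets"]}

```bash
mkdir -p pics
python3 - <<'E'
from workcell import sensors, optics, bot
import cv2
for n in ("scene","side"):
    cv2.imwrite(f"pics/{n}0.png",optics.grab_frame(n))
s=sensors.read_state();print(s["clock"],s["position"],s["ee_rot"])
E
```

```text
0.1 [ 0.28064961 -0.58584458  0.22177065] [[ 9.01836228e-01  4.32077449e-01 -7.04676359e-04]
 [ 4.32078010e-01 -9.01835408e-01  1.22109574e-03]
 [-1.07894158e-04 -1.40570354e-03 -9.99999006e-01]]
```

View pics/scene0.png

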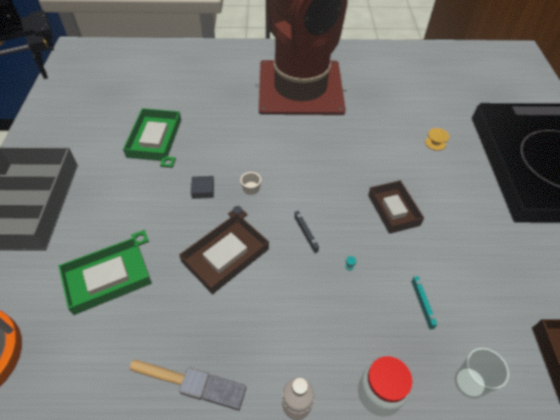

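View pics/side0.png

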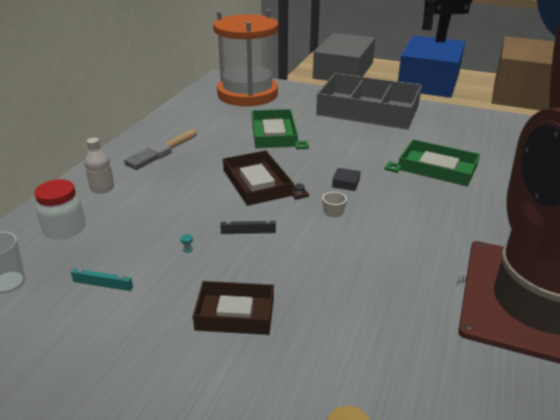

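The scene view looks towards the robot. The brown tray is at (225,250), with its stud at (237,213) and the dark fence from (297,213) to (316,248). The clutter, a block at (203,187) and a cup at (251,182), lies on the robot side. The spare tray is at (395,206). The green trays and turquoise parts are the look-alikes.

```bash
cat > h.py <<'E'
import numpy as np, cv2
from workcell import sensors, optics, bot
def ray(n,px,z):
    c=optics.get_calibration(n);K,V=np.array(c["K"]),np.array(c["view"])
    R,t=V[:3,:3],V[:3,3];o=-R.T@t
    d=R.T@np.linalg.inv(K)@np.array([px[0],px[1],1.])
    return (o+d*(z-o[2])/d[2])[:2]
E
python3 - <<'E'
from h import *
im=cv2.imread("pics/scene0.png")
c=cv2.resize(im[165:305,165:345],None,fx=4,fy=4,interpolation=cv2.INTER_CUBIC)
cv2.imwrite("pics/c1.png",cv2.convertScaleAbs(c,alpha=1.5))
g=im.max(2); m=((g<75)*255).astype(np.uint8)
cs,_=cv2.findContours(m,cv2.RETR_EXTERNAL,cv2.CHAIN_APPROX_NONE)
for k in cs:
    a=cv2.contourArea(k);(x,y),wh,an=cv2.minAreaRect(k)
    if a>60 and 160<x<430 and 160<y<310:
        q=cv2.approxPolyDP(cv2.convexHull(k),4,True)[:,0]
        print(a,[(tuple(map(int,p)),ray("scene",p,.03).round(3).tolist()) for p in q])
for nm,p,z in(("stud",(237,212),.026),("f0",(297,212),.022),("f1",(316,247),.022),("block",(203,182),.02),("cup",(251,177),.03)):
    print(nm,ray("scene",p,z).round(3))
E
```

```text
65.5 [((296, 216), [0.473, -0.026]), ((316, 251), [0.558, 0.011])]
3554.0 [((241, 211), [0.46, -0.142]), ((267, 248), [0.552, -0.086]), ((211, 292), [0.648, -0.188]), ((181, 254), [0.567, -0.254]), ((233, 211), [0.46, -0.158])]
91.0 [((212, 191), [0.406, -0.208]), ((212, 196), [0.42, -0.206]), ((192, 196), [0.42, -0.25])]
1653.5 [((400, 182), [0.376, 0.21]), ((422, 219), [0.479, 0.238]), ((418, 225), [0.494, 0.226]), ((389, 232), [0.512, 0.163]), ((369, 193), [0.409, 0.136]), ((371, 188), [0.395, 0.142])]
stud [ 0.46 -0.15]
f0 [ 0.456 -0.023]
f1 [0.544 0.013]
block [ 0.372 -0.232]
cup [ 0.364 -0.124]
```

View pics/c1.png

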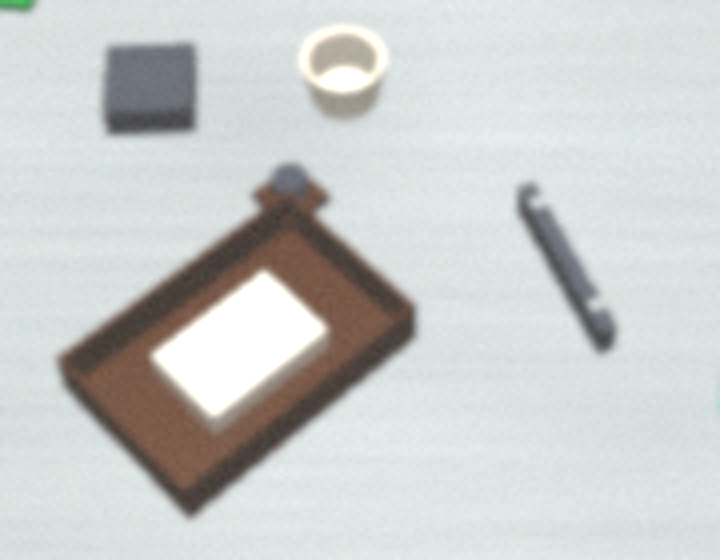

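The crop shows the stud head at (237,209.5). The tray's rim corners are at left (180.5,254.5), near the eye (237.5,215.7), right (268.5,241.7) and far (213,290). The fence top runs from (296.5,212) to (316,247).

Run:
```python
from h import *
S=ray("scene",(237.2,209.7),.026)
c={k:ray("scene",p,.03) for k,p in dict(L=(180.5,254.5),T=(237.5,215.7),R=(268.5,241.7),F=(213,290)).items()}
f0,f1=ray("scene",(296.3,212),.022),ray("scene",(316.5,247.5),.022)
print("stud",S,{k:v.round(3).tolist() for k,v in c.items()},"len",np.linalg.norm(c['L']-c['T']),np.linalg.norm(c['F']-c['R']),np.linalg.norm(c['F']-c['L']))
d=f1-f0;fa=np.arctan2(d[1],d[0]);print("fence",f0,f1,np.linalg.norm(d),"deg",np.degrees(fa))
t=c['L']-c['T']+c['F']-c['R'];ta=np.arctan2(t[1],t[0]);print("tray deg",np.degrees(ta))
rot=lambda a:np.array([[np.cos(a),-np.sin(a)],[np.sin(a),np.cos(a)]])
print("fence in st",rot(-fa).dot(f0-S),rot(-fa).dot(f1-S))
print("origin from corners",np.mean([c['T']-rot(ta)@[.008,.008],c['L']-rot(ta)@[.158,.008],c['R']-rot(ta)@[.008,.108],c['F']-rot(ta)@[.158,.108]],0))
```

```text
stud [ 0.45384899 -0.15019221] {'L': [0.568, -0.255], 'T': [0.473, -0.148], 'R': [0.537, -0.083], 'F': [0.644, -0.185]} len 0.14311175148300956 0.14806329686088307 0.10369045114163548
fence [ 0.45604814 -0.02426607] [0.54510655 0.01369668] 0.09681203440334035 deg 23.08700185073502
tray deg -45.86221422865411
fence in st [0.05140224 0.11497842] [0.14821428 0.11497842]
origin from corners [ 0.45608651 -0.14864272]
```

>>> servo_tool:
  targets: [0, 21, 27, 0, 2, 0, 43, 55, 0, 4, 0, 64, 82, 0, 6, 0, 85, 109, 0, 8, 0, 107, 136, -5, 10, 0, 128, 164, -10, 12, 0, 150, 191, -20, 14, 0, 171, 218, -35, 16, 0, 192, 245, -55, 18, 0, 214, 273, -75, 18, 0, 235, 300, -95, 18, 0, 256, 327, -110, 18]

```text
clock: 1.3
position: [0.5368, -0.2577, 0.1109]
ee_rot: [[0.724, 0.69, -0.001], [0.69, -0.724, 0.001], [-0.001, -0.002, -1.0]]
contact_force: [0.4, -0.9, 0.8]
grip_width: 0.032
gripper_force: 0.0
```

Run:
```python
from h import *
s=sensors.read_state();print(s["clock"],s["position"],s["ee_rot"][:2,1],s["contact_force"],s["grip_width"])
cv2.imwrite("pics/s2.png",optics.grab_frame("scene"))
```

```text
1.3 [ 0.53682957 -0.25773355  0.11091703] [ 0.68958427 -0.72420379] [ 0.39181978 -0.89924749  0.82035615] 0.03163340332212611
```

View pics/s2.png

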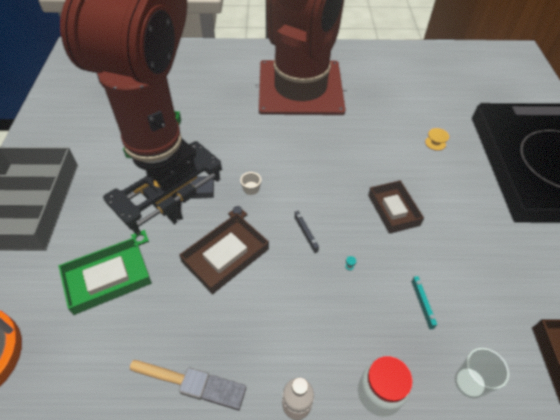

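The shut gripper hovers beside the tray's outer long wall, with its fingertips near (178,218). Next I lower it.

>>> servo_tool:
  targets: [0, 0, 0, -25, 0, 0, 0, 0, -50, 0, 0, 0, 0, -75, 0, 0, 0, 0, -92, 0, 0, 0, 0, -100, 0, 0, 0, 0, -100, 0]

```text
clock: 1.95
position: [0.536, -0.2589, 0.0115]
ee_rot: [[0.724, 0.69, -0.002], [0.69, -0.724, 0.001], [-0.001, -0.002, -1.0]]
contact_force: [-0.8, 1.0, 0.5]
grip_width: 0.003
gripper_force: 0.0
```

Run:
```python
from h import *
S=np.array([.455,-.150]);P=sensors.read_state()["position"];print(P)
# rows: tool centre at tray (.135, y) for tray angle a
a0=-46.
def pos(a,y,x=.135):
    r=np.radians(a);return S+[np.cos(r)*x-np.sin(r)*y,np.sin(r)*x+np.cos(r)*y]
for a,y in [(-46,-.008),(-46,-.002)]+[(a,-.0015) for a in range(-43,24,3)]+[(23,-.0015),(23,0.0015),(24,.0015)]:
    print(a,y,((pos(a,y)-P[:2])*1000).round(0).tolist(),a+46)
```

```text
[ 0.53596836 -0.25893326  0.01146375]
-46 -0.008 [7.0, 6.0] 0
-46 -0.002 [11.0, 10.0] 0
-43 -0.0015 [17.0, 16.0] 3
-40 -0.0015 [21.0, 21.0] 6
-37 -0.0015 [26.0, 26.0] 9
-34 -0.0015 [30.0, 32.0] 12
-31 -0.0015 [34.0, 38.0] 15
-28 -0.0015 [38.0, 44.0] 18
-25 -0.0015 [41.0, 51.0] 21
-22 -0.0015 [44.0, 57.0] 24
-19 -0.0015 [46.0, 64.0] 27
-16 -0.0015 [48.0, 70.0] 30
-13 -0.0015 [50.0, 77.0] 33
-10 -0.0015 [52.0, 84.0] 36
-7 -0.0015 [53.0, 91.0] 39
-4 -0.0015 [54.0, 98.0] 42
-1 -0.0015 [54.0, 105.0] 45
2 -0.0015 [54.0, 112.0] 48
5 -0.0015 [54.0, 119.0] 51
8 -0.0015 [53.0, 126.0] 54
11 -0.0015 [52.0, 133.0] 57
14 -0.0015 [50.0, 140.0] 60
17 -0.0015 [49.0, 147.0] 63
20 -0.0015 [46.0, 154.0] 66
23 -0.0015 [44.0, 160.0] 69
23 -0.0015 [44.0, 160.0] 69
23 0.0015 [43.0, 163.0] 69
24 0.0015 [42.0, 165.0] 70
```

>>> servo_tool:
  targets: [0, 4, 3, 0, 0, 0, 8, 7, 0, 0, 0, 11, 10, 0, 0, 0, 17, 16, 0, 3, 0, 21, 21, 0, 6, 0, 26, 26, 0, 9, 0, 30, 32, 0, 12, 0, 34, 38, 0, 15, 0, 38, 44, 0, 18, 0, 41, 51, 0, 21, 0, 44, 57, 0, 24, 0, 46, 64, 0, 27]

```text
clock: 3.15
position: [0.5833, -0.1958, 0.0133]
ee_rot: [[0.331, 0.944, 0.001], [0.944, -0.331, -0.001], [-0.001, 0.001, -1.0]]
contact_force: [-1.0, -2.7, -0.1]
grip_width: 0.01
gripper_force: 1.4
```

Run:
```python
from h import *
cv2.imwrite("pics/s3.png",optics.grab_frame("scene"))
```

```text
(no output)
```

View pics/s3.png

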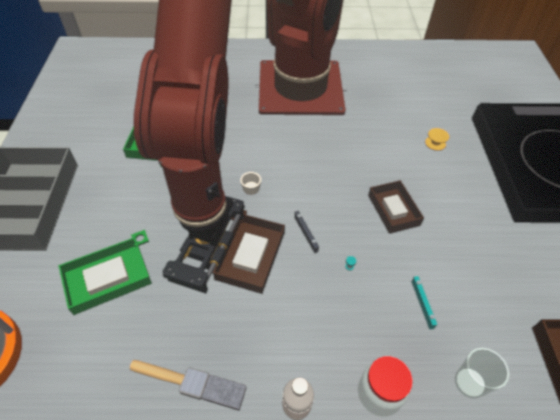

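The tray has turned about 27° on the stud, with its corner now at (268,290), and the contact force is low. I'll keep pushing around the arc.

>>> servo_tool:
  targets: [0, 2, 6, 0, 3, 0, 4, 13, 0, 6, 0, 6, 20, 0, 9, 0, 7, 27, 0, 12, 0, 8, 34, 0, 15, 0, 8, 41, 0, 18, 0, 8, 48, 0, 21, 0, 8, 55, 0, 24, 0, 7, 62, 0, 27, 0, 6, 69, 0, 30, 0, 4, 76, 0, 33, 0, 3, 81, 0, 35]

```text
clock: 4.4
position: [0.586, -0.1141, 0.013]
ee_rot: [[-0.27, 0.963, 0.001], [0.963, 0.27, -0.001], [-0.001, 0.0, -1.0]]
contact_force: [-1.4, -4.4, 0.4]
grip_width: 0.006
gripper_force: 1.6
```

>>> servo_tool:
  targets: [0, -1, 5, 0, 3, 0, -2, 10, 0, 5, 0, -3, 14, 0, 7, 0, -3, 15, 0, 7, 0, -4, 17, 0, 7, 0, -4, 17, 0, 7]

```text
clock: 5.0
position: [0.5818, -0.0969, 0.0126]
ee_rot: [[-0.384, 0.923, 0.0], [0.923, 0.384, 0.0], [0.0, 0.0, -1.0]]
contact_force: [0.3, -1.9, -0.1]
grip_width: 0.005
gripper_force: 0.7
```

Run:
```python
from h import *
cv2.imwrite("pics/s4.png",optics.grab_frame("scene"))
```

```text
(no output)
```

View pics/s4.png

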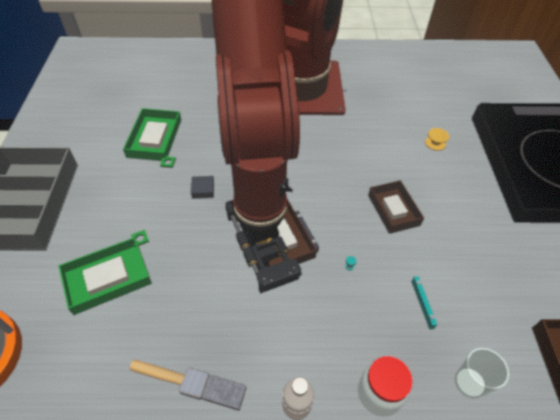

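The tray is almost at the fence, with its corner near (316,250). I'll push gently until the force rises.

>>> servo_tool:
  targets: [0, -1, 1, 0, 0, 0, -1, 2, 0, 0, 0, -1, 3, 0, 0, 0, -2, 4, 0, 0, 0, -2, 4, 0, 0]

```text
clock: 5.55
position: [0.5811, -0.0959, 0.013]
ee_rot: [[-0.383, 0.924, 0.003], [0.924, 0.383, -0.003], [-0.004, 0.002, -1.0]]
contact_force: [5.5, -9.8, -2.7]
grip_width: 0.005
gripper_force: 5.5
```

The push force rose to 11 N and the motion stopped, so the tray is against the fence. Now I'll back off and lift.

>>> servo_tool:
  targets: [0, 2, -5, 0, 0, 0, 6, -13, 0, 0, 0, 12, -28, 0, 0, 0, 18, -42, 0, 0, 0, 18, -42, 25, 0, 0, 18, -45, 60, 0, 0, 10, -70, 90, 0, 0, -5, -105, 110, 0, 0, -20, -145, 130, 0, 0, -35, -185, 140, 0, 0, -50, -225, 140, 0, 0, -50, -225, 140, 0]

```text
clock: 6.75
position: [0.5261, -0.3273, 0.1526]
ee_rot: [[-0.375, 0.927, -0.001], [0.927, 0.374, -0.003], [-0.003, -0.003, -1.0]]
contact_force: [-0.5, 0.4, 0.1]
grip_width: 0.007
gripper_force: 0.0
```

Run:
```python
from h import *
im=optics.grab_frame("scene")
c=cv2.resize(im[165:305,185:365],None,fx=4,fy=4,interpolation=cv2.INTER_CUBIC)
cv2.imwrite("pics/c5.png",cv2.convertScaleAbs(c,alpha=1.4))
```

```text
(no output)
```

View pics/c5.png

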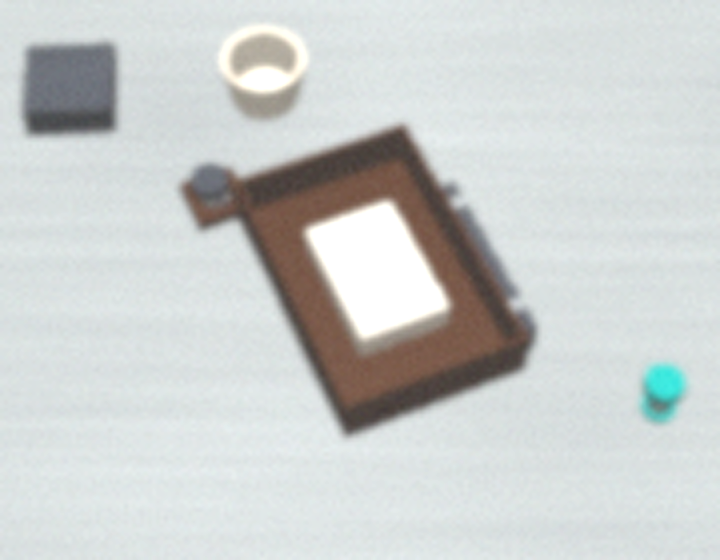

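The tray lies flat with its long side, from (405,127) to (528,350) in the crop, flush against the fence. The eye is still on the stud at (210,183), and the gripper is clear.

```bash
python3 -c "
from workcell import bot
print(bot.sign_off())"
```

```text
the job is handed in; nothing more can be done
None
```

The solder tray is turned counter-clockwise on its stud and lies flush along the fence, flat on the bench, with the spare tray untouched; the job is handed in, but the sign-off returned no verdict.

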